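# Load a wheel under a spring hold-down flap

## Task

Load the loose yellow wheel that lies in the channel of the hold-down fixture. With one fingertip press the fixture's round press bar down so that the spring-closed flap swings up and stays open, and keep it open while the other fingertip pushes the wheel along the channel, under the flap, fully home against the back stop; then let go so that the flap closes onto the wheel and holds it. The wheel is only pushed, staying flat on the channel's floor: do not pick it up, and leave the other parts beside the fixture alone.

Things in the scene. Friction and masses are not known exactly. Their poses are not given: they have to be found in the camera images.
- fixture: Fixed grey hold-down fixture. Origin: underside of its base, on the channel's centre line, straight below the front face of the shut flap's lip. x runs along the channel from its open mouth to the back stop (the way the wheel goes), y left, z up. Channel floor at z 8 mm, x -160 to +46; walls 60 mm apart inside, 4 mm thick, tops at z 18 (left) and 24 (right), flared at x -137 to -158.
- home (a point): Point on the channel floor (fixture x +4, y 0, z 8 mm) where the wheel's origin lies when it is fully home. Back stop: a steel wall across the channel, its front face 28 mm beyond this point, its top 18 mm above the floor. At home the wheel's rear rim is at fixture x -24, clear of the flap, so the fingertip that pushes it never comes under the flap.
- shaft (a point): Point on the axis of the flap's shaft (fixture x 0, y +38, z 27 mm). The shaft, 8 mm thick, runs parallel to fixture x between bearings at x -128 and +36 (12 mm wide, tops at z 34). The flap plate reaches from it over the channel: x 0 to 28, y +38 to -30, top at z 41 shut, far edge at z 71 fully open. Before x 0 the channel is open above.
- lip (a point): Steel lip, 16 x 16 x 21 mm, hanging below the far end of the flap plate and moving with it; shut, it blocks the wheel. The point is the centre of its underside, at fixture x +8, y -20, z 19 mm when shut (it spans x 0 to 16).
- flap (a joint): Flap angle in rad: 0 shut, 0.50 fully open (stop). The wheel passes freely under the lip above 0.28. With the lip resting on the wheel it reads about 0.22. The spring shuts it; holding it fully open takes about 5 N on the press bar.
- press_bar (a point): Dark round steel bar, 12 mm thick, 128 mm long, along fixture x (-130 to -2), left of the shaft, one piece with the flap. The point is the bar's centre, at fixture x -66, y +75, z 29 mm shut; pressed to the stop y +71.5, z 11 (top at z 17, 9 mm above the channel floor). A fingertip can slide along it while pressing; the other then stands in the channel at the same height, behind the wheel.
- wheel: Loose yellow wheel with a bearing in its middle, 56 mm across and 22 mm high, lying flat in the fixture's channel before the flap. Origin: centre of its underside; z up. It starts 44 to 79 mm short of home.
- ring_wheel: Bystander: larger loose yellow wheel lying flat on the trolley, 62 mm across, 20 mm high. Origin: centre of its underside.
- bearing: Bystander: ball bearing lying flat, 47 mm across, 14 mm high. Origin: centre of its underside.
- nylon_block: Bystander: white nylon block, 24 x 50 x 24 mm. Origin: centre of its underside.
Mind the look-alikes: they are no part of the job. Leave any green or orange look-alike of the wheel alone.

How it is judged (in metres and radians):
On the way, in this order (a step that is already met when the one before it is completed fails the run):
1. the fingers hold the flap open by the press bar while the wheel is still in front of it (value of joint flap above 0.3 rad and contact force between the fingers and flap above 0.5 N and x of wheel in the frame of fixture below -0.028 m), for 0.1 s.
2. the wheel is home against the back stop with the flap still held open by the press bar (x of wheel in the frame of fixture above 0.001 m and value of joint flap above 0.28 rad and contact force between the fingers and flap above 0.5 N), for 0.1 s.
At the end, for the whole second after the job is handed in: The wheel lies flat in the channel, home against the back stop within 4 mm, at rest, with the flap's lip resting on it (flap angle 0.12 to 0.28 rad) (x of wheel in the frame of fixture above 0 m and y of wheel in the frame of fixture between -0.006 and 0.006 m and z of wheel in the frame of fixture below 0.011 m and angle between wheel's own z axis and vertical below 0.1 rad and value of joint flap between 0.12 and 0.28 rad and contact force between flap and wheel above 0.3 N and linear speed of wheel below 0.02 m/s); the robot touches nothing.
It fails at once if the wheel is lifted more than 8 mm off the channel's floor or tipped by more than 0.3 rad (z of wheel in the frame of fixture above 0.016 m or angle between wheel's own z axis and vertical above 0.3 rad).
It fails at once if the flap is let down while the wheel is only partly under it (x of wheel in the frame of fixture between -0.019 and -0.006 m and value of joint flap below 0.24 rad).
It fails at once if a part beside the fixture is moved by more than 20 mm (distance of any of ring_wheel, bearing, nylon_block from where it was at the start of the episode above 0.02 m).
It also fails if it takes over 42 s, if anything falls off the work surface, if the arm or the gripper's body presses on something with over 40 N, if the wrist force passes 120 N, or if a joint passes its speed limit or range.

## Robot

A 7-joint arm with a two-finger parallel gripper is mounted at the origin on a cart in front of the work surface, level with it; the furniture and walls round the work are solid. World frame = base frame: x ahead of the robot, y to its left, z up, the work surface at z = 0. Lengths are in mm, angles in rad, forces in N, time in s.
With the tool pointing down it reaches from about 425 to 1025 mm from the base axis. Payload 9.4 kg.
Tool frame: the origin (TCP) lies at the very end of the fingers, on their centre line; the grasp point (between the pads) lies 19 mm behind it; z points along the fingers, y is the direction in which the jaws open and shut (so a half turn about z gives the same grasp; the last joint's range is limited). The gripper opens to 93 mm and grips with 3 to 60 N. Pads are 15 mm wide; open, the fingers measure 128 mm over their backs; the gripper's body (75 mm by 188 mm) begins 65 mm behind the grasp point.
Start: joints at [-1.318, 0.599, -0.003, 1.599, 0.002, 0.943, -0.08], TCP at [234.799, 685.925, 218.618] pointing down, gripper open.
Joint ranges: [-2.57, 2.57], [-0.35, 1.97], [-1.29, 1.29], [0.11, 2.56], [-1.05, 4.19], [0.11, 1.86], [-2.63, 2.63]. Speed limits (rad/s): [2.22, 2.22, 3.01, 3.01, 3.14, 3.14, 3.14].

## Interface

Orientations are given as a 3x3 rotation matrix whose columns are the frame's x, y, z axes.
In Python, from rig import * gives the robot as it stands. The module is installed in compiled form; this text tells all that it offers.
- The arm moves only by the tool jog_arm, never from a script. Its argument "plan" is text: rows parted by semicolons, each of 7 numbers parted by spaces: the shift along the tool's x, y, z in m, then the turn, a rotation vector about the tool's x, y, z in rad, then the opening, from -1 (shut) to 1 (fully open). In form: tx ty tz rx ry rz grip; .... A call has exactly 8 rows; each row shifts and turns the commanded pose from where the row before left it, along the tool's axes as they then stand; what a row does not reach is not made up. A row lasts 1/12 s, in which the tool goes at most 41.7 mm and 7.16 degrees, less where a joint would pass 70% of its speed; a pose out of reach is approached as far as the arm can. A call is refused whole if a number of a shift passes 0.0417 or a number of a turn 0.125, either way. A call with a gripper value outside its range is refused whole. The fingers move at their own pace and stop on an object; "force" is the grip in N (left out, the last holds). Time passes only in rows, so rows that do not move let the fingers close, or fill a call up. It gives the time, the measured TCP pose, the force and the opening at its end, in the units of the state.
- state(): the state, without advancing time (a new reading comes with each control period).
- grab_frame(name): name is "scene" or "top" or "wrist"; returns the picture (480x640x3 uint8, red, green, blue); there is no depth.
- calibration(name): a dict with "intrinsics" (3x3 intrinsics, pixels), "camera_from_world" (4x4, takes a point from world to camera coordinates). Camera axes: x right, y up, looking along -z (the intrinsics and any distortion apply to the point x, -y, -z); pixel columns grow to the right and rows downward; lengths in mm; the calibration is good to about 2 mm. A picture is of the moment at which its call begins: read the wrist's pose just before it. calibration takes no time and is no camera call; for the wrist camera it gives the pose at the moment of the call.
- sign_off(): hands the job in, once; it reports no verdict.
The state is a dict: "time_s": time; "qpos": joint angles; "qvel": joint speeds; "joint_efforts": joint torques, N m; "ee_pos": TCP position; "eef_rot": TCP orientation; "wrist_force": force on the tool from outside, world axes, zero at the start; "moment": the same for the moment, N m; "finger_gap": opening from 0.0 (shut) to 1.0 (fully open).
Only numpy, scipy, OpenCV 4.12 (cv2) and the standard library are available. Lean on these libraries where they do the work, as an engineer would, in place of code of your own. Each camera call takes 0.05 s, during which the arm holds its last target.

## Working session

There is one attempt and no reset: what is moved stays moved. The work goes in short steps, Python scripts to look and compute and a tool call to move; the robot and the scene stay as the last step left them, time stands still between calls to the robot, and variables do not carry over. Pictures are saved under pics/ and viewed, and the job is handed in when it is done.

Besides the shell and the picture viewer there is one more tool, called after ">>>" as name(argument=value, ...) on one line, values as JSON. jog_arm: Moves the arm, as the interface text tells. Its arguments: {"type":"object","properties":{"plan":{"type":"string"},"force":{"type":"number"}},"required":["plan"]}

```bash
mkdir -p pics; python3 - <<'E'
from rig import *
import cv2,numpy as np
s=state(); print(s)
for n in ["scene","top","wrist"]:
    im=grab_frame(n); cv2.imwrite(f"pics/{n}0.png",im[:,:,::-1])
    c=calibration(n); np.savez(f"{n}0.npz",**{k:np.array(v) for k,v in c.items()}); print(n,c)
E
```

```text
{'time_s': 0.0, 'qpos': array([-1.31767426,  0.60014562, -0.00255721,  1.60010787,  0.00176705,
        0.94289752, -0.07982747]), 'qvel': array([-0.00020226, -0.00022164,  0.00014709,  0.00032537,  0.00084989,
        0.00029912,  0.00094801]), 'joint_efforts': array([-1.36189512e-03, -7.65055132e+01,  1.49724975e+00, -2.52329707e+01,
       -5.23323950e-02,  1.71381107e-02,  1.80877214e-04]), 'ee_pos': array([234.65329619, 685.46824386, 217.75281233]), 'eef_rot': array([[-9.46107509e-01,  3.23852467e-01, -4.00270843e-04],
       [ 3.23852697e-01,  9.46106320e-01, -1.50378590e-03],
       [-1.08306000e-04, -1.55237192e-03, -9.99998789e-01]]), 'wrist_force': array([-0.18524078,  0.45190913,  0.13249889]), 'moment': array([-0.04920816,  0.01609496, -0.00990026]), 'finger_gap': 0.9975168955218103}
scene {'intrinsics': array([[472.47751963,   0.        , 317.66975602],
       [  0.        , 472.47751963, 243.85602582],
       [  0.        ,   0.        ,   1.        ]]), 'camera_from_world': array([[ 5.00104940e-01, -8.65863620e-01,  1.32378581e-02,
        -4.80694748e+02],
       [ 5.
[... 621 characters left out ...]
.05385492e-01,  5.93384369e-03,  9.94413741e-01,
        -8.51202210e+02],
       [ 0.00000000e+00,  0.00000000e+00,  0.00000000e+00,
         1.00000000e+00]])}
wrist {'intrinsics': array([[380.7294156 ,   0.        , 318.9118242 ],
       [  0.        , 380.7294156 , 243.14259462],
       [  0.        ,   0.        ,   1.        ]]), 'camera_from_world': array([[ 3.24252870e-01,  9.45969388e-01, -1.41177330e-03,
        -7.25132074e+02],
       [-9.03432405e-01,  3.09229145e-01, -2.96963340e-01,
         3.43746258e+01],
       [-2.80481668e-01,  9.75666572e-02,  9.54887837e-01,
        -3.92214971e+02],
       [ 0.00000000e+00,  0.00000000e+00,  0.00000000e+00,
         1.00000000e+00]])}
```

View pics/scene0.png

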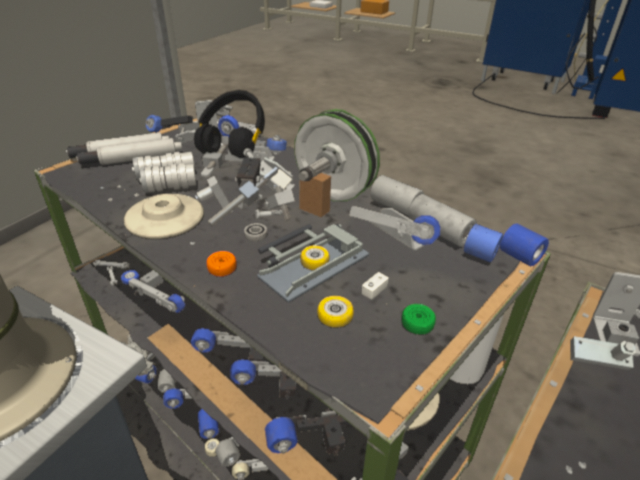

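View pics/top0.png

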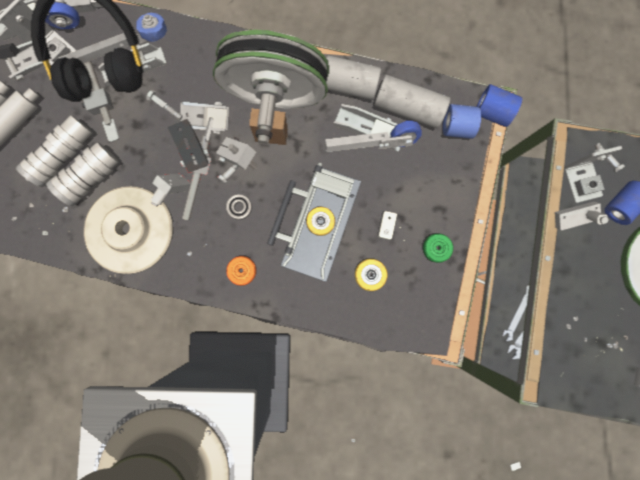

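View pics/wrist0.png

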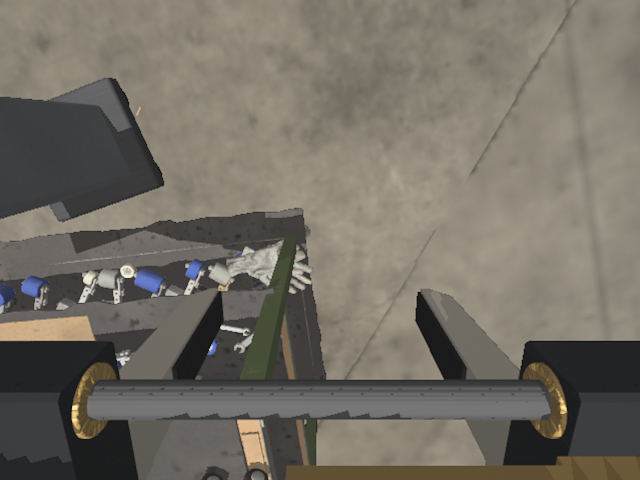

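The scene and top views agree. These could be taken for the wheel, by pixel in the top view:
- Yellow wheel in the channel at (320,221): this fits the description, so I choose it.
- Yellow ring_wheel outside the fixture at (371,275).
- Orange look-alike at (240,270).
- Green look-alike at (438,248).

The bearing is at (238,207), the nylon block at (388,225) and the dark press bar at (283,213). I'll check the choice in a close crop.

```bash
python3 - <<'E'
import cv2
im=cv2.imread("pics/top0.png")[150:300,220:420]
cv2.imwrite("pics/topcrop0.png",cv2.resize(im,None,fx=4,fy=4,interpolation=cv2.INTER_CUBIC))
im=cv2.imread("pics/scene0.png")[210:320,240:400]
cv2.imwrite("pics/scenecrop0.png",cv2.resize(im,None,fx=5,fy=5,interpolation=cv2.INTER_CUBIC))
E
```

```text
(no output)
```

View pics/topcrop0.png

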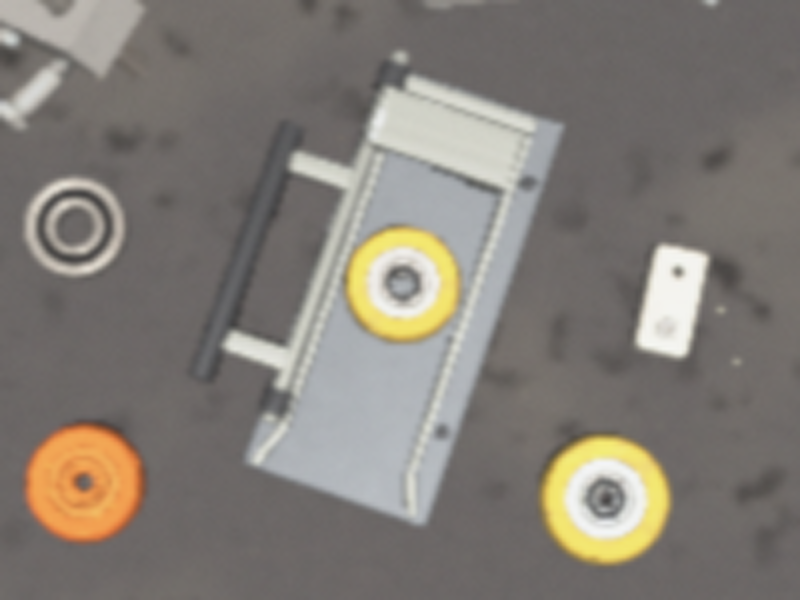

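View pics/scenecrop0.png

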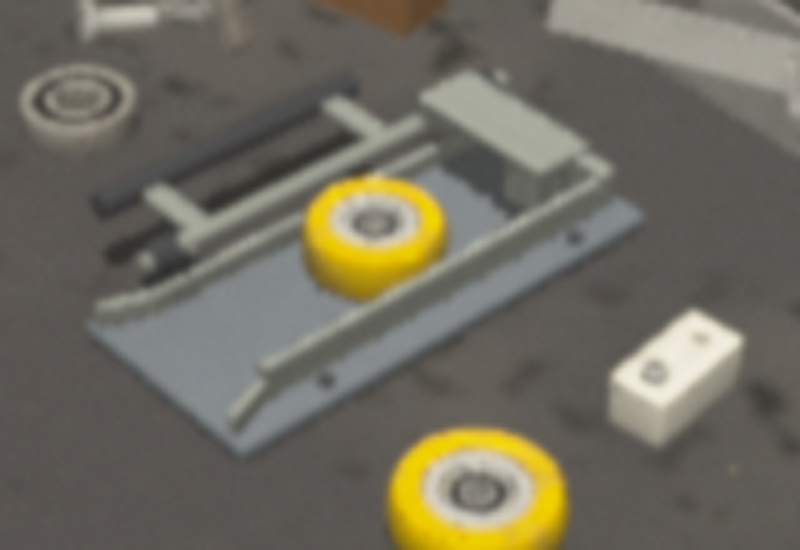

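The close crop confirms it. The yellow wheel with the bearing lies in the channel at crop (403,284), top view pixel (320.8,221). The bar runs from crop (203,375) to (290,125), the flap's front-right corner is at (508,190), and the right wall's flare starts at (412,470).

```bash
cat > h.py <<'E'
import numpy as np, cv2
from scipy.optimize import least_squares
def proj(c,P):
    P=np.atleast_2d(P); T=c["camera_from_world"]; q=P@T[:3,:3].T+T[:3,3]
    q=q*[1,-1,-1]; u=q@c["intrinsics"].T; return u[:,:2]/u[:,2:]
def ray(c,uv,z):
    T=c["camera_from_world"];R=T[:3,:3];o=-R.T@T[:3,3]
    d=np.linalg.inv(c["intrinsics"])@[uv[0],uv[1],1]; d=R.T@(d*[1,-1,-1])
    return o+d*(z-o[2])/d[2]
def f2w(p,P):
    P=np.atleast_2d(P).astype(float); a=p[2];R=np.array([[np.cos(a),-np.sin(a)],[np.sin(a),np.cos(a)]])
    o=P.copy(); o[:,:2]=P[:,:2]@R.T+p[:2]; return o
def w2f(p,P):
    P=np.atleast_2d(P).astype(float); a=p[2];R=np.array([[np.cos(a),-np.sin(a)],[np.sin(a),np.cos(a)]])
    o=P.copy(); o[:,:2]=(P[:,:2]-p[:2])@R; return o
def fit(obs,p0): # obs: list (cal, fixturepoint, uv)
    f=lambda p: np.concatenate([(proj(c,f2w(p,F))[0]-uv) for c,F,uv in obs])
    r=least_squares(f,p0,loss="soft_l1"); return r.x,r.fun
E
python3 - <<'E'
from h import *
t=dict(np.load("top0.npz"));s=dict(np.load("scene0.npz"))
T=lambda u,v:np.array([220+u/4-.4,150+v/4-.4]); S=lambda u,v:np.array([240+u/5-.4,210+v/5-.4])
pts=[(-130,75,29),(-2,75,29),(0,-30,41),(-137,-32,24),(28,38,41)]
obs=[(t,pts[0],T(204,373)),(t,pts[1],T(290,127)),(t,pts[2],T(508,190)),(t,pts[3],T(411,472)),
(s,pts[0],S(100,205)),(s,pts[1],S(352,83)),(s,pts[2],S(543,172)),(s,pts[3],S(265,370))]
p0=[560,-60,0]
a=ray(t,T(204,373),29);b=ray(t,T(290,127),29);print(a,b,np.hypot(*(b-a)[:2]))
d=b-a;th=np.arctan2(d[1],d[0]);p0=[*ray(t,T(508,190),41)[:2],th]
for o in (obs[:4],obs[4:],obs):
    p,r=fit(o,p0);print(p,r.round(1))
print("home",f2w(p,(4,0,8)))
for w in (ray(t,T(403,284),30),ray(s,S(375,222),30)): print(w,w2f(p,w))
np.save("p.npy",p)
E
```

```text
[ 427.7056683 -183.8223542   29.       ] [ 545.14743983 -220.503275     29.        ] 123.03682234464195
[ 5.24723769e+02 -2.94258062e+02 -3.19566317e-01] [-0.9  1.5  1.  -0.6 -0.2 -0.1  0.2 -0.3]
[ 5.23703775e+02 -2.94756240e+02 -3.13981199e-01] [-0.2  0.6  0.4  0.1 -0.4  0.2  0.2 -0.8]
[ 5.24467870e+02 -2.94324008e+02 -3.16360576e-01] [-0.7  1.8  1.  -0.4 -0.2  0.   0.5 -0.1 -0.1  0.2  0.5 -0.2 -0.4 -0.1
  0.  -1.2]
home [[ 528.26936568 -295.56844762    8.        ]]
[ 471.51690372 -275.4960147    30.        ] [[-56.18079348   1.42006985  30.        ]]
[ 468.14866342 -277.66315223   30.        ] [[-58.70766363  -1.68741386  30.        ]]
```

The fixture origin is at about world (524,-294) with yaw -0.316. The wheel's centre is at about fixture x -57, y 0. The tool's axes already lie nearly along the fixture's (tool x = -fixture x, tool y = fixture y). I'll swing over at about 250 mm height.

>>> jog_arm(plan="-0.034 -0.021 -0.004 0 0 0 1;-0.034 -0.021 -0.004 0 0 0 1;-0.034 -0.021 -0.004 0 0 0 1;-0.034 -0.021 -0.004 0 0 0 1;-0.034 -0.021 -0.004 0 0 0 1;-0.034 -0.021 -0.004 0 0 0 1;-0.034 -0.021 -0.004 0 0 0 1;-0.034 -0.021 -0.004 0 0 0 1")

```text
time_s: 0.82
ee_pos: [438.6, 437.1, 250.7]
eef_rot: [[-0.946, 0.324, -0.0], [0.324, 0.946, -0.0], [0.0, -0.0, -1.0]]
wrist_force: [0.7, 0.8, -0.2]
finger_gap: 1.001
```

>>> jog_arm(plan="-0.023 -0.034 0 0 0 -0.002 0.24;-0.023 -0.034 0 0 0 -0.002 0.24;-0.023 -0.034 0 0 0 -0.002 0.24;-0.023 -0.034 0 0 0 -0.002 0.24;-0.023 -0.034 0 0 0 -0.002 0.24;-0.023 -0.034 0 0 0 -0.002 0.24;-0.023 -0.034 0 0 0 -0.002 0.24;-0.023 -0.034 0 0 0 0 0.24", force=30)

```text
time_s: 1.48
ee_pos: [526.0, 120.6, 250.7]
eef_rot: [[-0.951, 0.31, 0.0], [0.31, 0.951, 0.0], [-0.0, 0.0, -1.0]]
wrist_force: [0.3, -0.3, -0.4]
finger_gap: 0.617
```

>>> jog_arm(plan="-0.006 -0.040 0 0 0 0 0.24;-0.006 -0.040 0 0 0 0 0.24;-0.006 -0.040 0 0 0 0 0.24;-0.006 -0.040 0 0 0 0 0.24;-0.006 -0.040 0 0 0 0 0.24;-0.006 -0.040 0 0 0 0 0.24;-0.006 -0.040 0 0 0 0 0.24;-0.006 -0.040 0 0 0 0 0.24")

```text
time_s: 2.15
ee_pos: [471.4, -198.3, 250.8]
eef_rot: [[-0.951, 0.31, 0.0], [0.31, 0.951, -0.0], [-0.0, 0.0, -1.0]]
wrist_force: [0.4, -0.5, 0.5]
finger_gap: 0.618
```

```bash
python3 - <<'E'
from rig import *
import cv2,numpy as np
c=calibration("wrist");s=state();im=grab_frame("wrist"); cv2.imwrite("pics/wrist1.png",im[:,:,::-1])
np.savez("wrist1.npz",**{k:np.array(v) for k,v in c.items()}); print(s["ee_pos"],s["eef_rot"],s["finger_gap"],s["time_s"],s["qpos"])
from h import *
p=np.load("p.npy")
print(w2f(p,s["ee_pos"]))
print(proj(c,f2w(p,[(-130,75,29),(-2,75,29),(0,-30,41),(-137,-32,24),(-57,0,30)])).round())
E
```

```text
[ 471.43421619 -198.33632888  250.77127032] [[-9.50604928e-01  3.10403263e-01  2.93551291e-04]
 [ 3.10403267e-01  9.50604971e-01 -3.35183438e-05]
 [-2.89455520e-04  5.92565771e-05 -9.99999956e-01]] 0.6178654948483836 2.15 [ 0.1798193   0.30436413  0.13935258  2.05250027 -0.05882873  0.78807809
  1.60952165]
[[-80.26451311  74.72490189 250.77127032]]
[[318. 160.]
 [318. 279.]
 [220. 285.]
 [212. 152.]
 [247. 231.]]
```

View pics/wrist1.png

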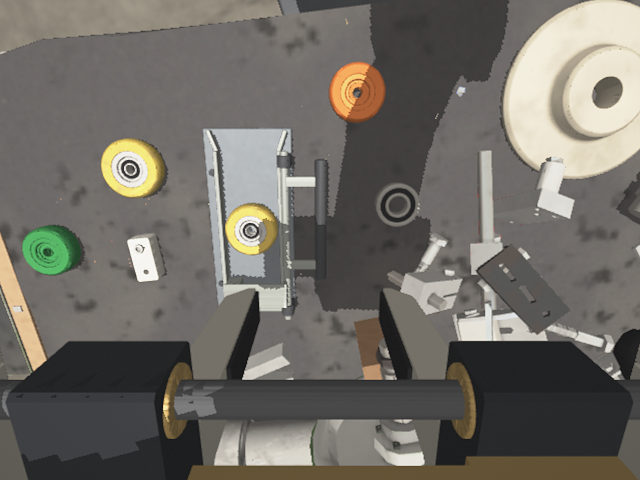

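The wrist view confirms alignment: the wheel is at (251,230), the bar at (321,160)–(320,279), and its arms at rows 181 and 265. The axes are parallel to the fixture. I'll move over the press and push position, go lower and look again.

>>> jog_arm(plan="0.003 -0.006 0.022 0 0 -0.001 0.24;0.003 -0.006 0.022 0 0 -0.001 0.24;0.003 -0.006 0.022 0 0 -0.001 0.24;0.003 -0.006 0.022 0 0 0 0.24;0.003 -0.006 0.022 0 0 0 0.24;0.002 -0.006 0.022 0 0 0 0.24;0 0 0.018 0 0 0 0.24;0 0 0 0 0 0 0.24")

```text
time_s: 2.87
ee_pos: [443.4, -224.9, 97.9]
eef_rot: [[-0.951, 0.308, -0.004], [0.308, 0.951, 0.002], [0.005, 0.0, -1.0]]
wrist_force: [-1.0, 0.5, -0.3]
finger_gap: 0.627
```

```bash
cat > look.py <<'E'
from rig import *
import sys
from h import *
n=sys.argv[1]; p=np.load("p.npy")
c=calibration("wrist");s=state();im=grab_frame("wrist"); cv2.imwrite(f"pics/wrist{n}.png",im[:,:,::-1])
np.savez(f"wrist{n}.npz",**{k:np.array(v) for k,v in c.items()})
print(s["ee_pos"],s["finger_gap"],s["time_s"],s["wrist_force"]); print("fix",w2f(p,s["ee_pos"]))
for q in ("top","scene"):
    im=grab_frame(q)[:,:,::-1]
    x,y,w,h=(220,150,200,150) if q=="top" else (240,190,160,120)
    cv2.imwrite(f"pics/{q}{n}.png",cv2.resize(im[y:y+h,x:x+w],(800,600),interpolation=cv2.INTER_CUBIC))
print(proj(c,f2w(p,[(-130,75,29),(-2,75,29),(0,-30,41),(-137,-32,24),(-57,0,30)])).round())
E
python3 look.py 2
```

```text
[ 443.3596181  -224.91212811   97.90487933] 0.6265995616019698 2.8667 [-0.97652527  0.54857817 -0.26470884]
fix [[-98.67788838  40.73367106  97.90487933]]
[[372. 212.]
 [365. 384.]
 [216. 397.]
 [204. 199.]
 [258. 317.]]
```

View pics/wrist2.png

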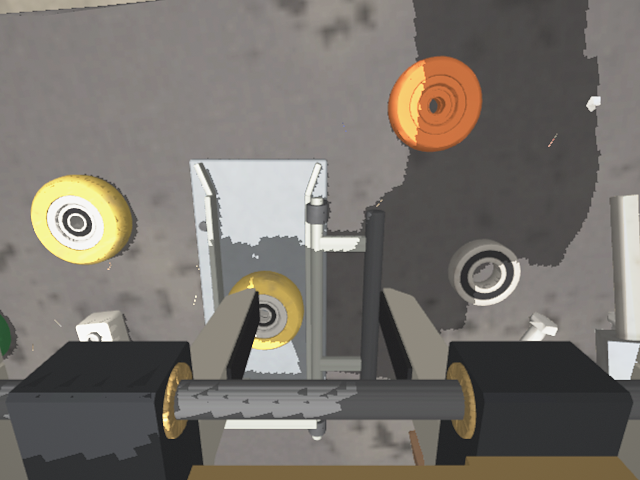

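View pics/scene2.png

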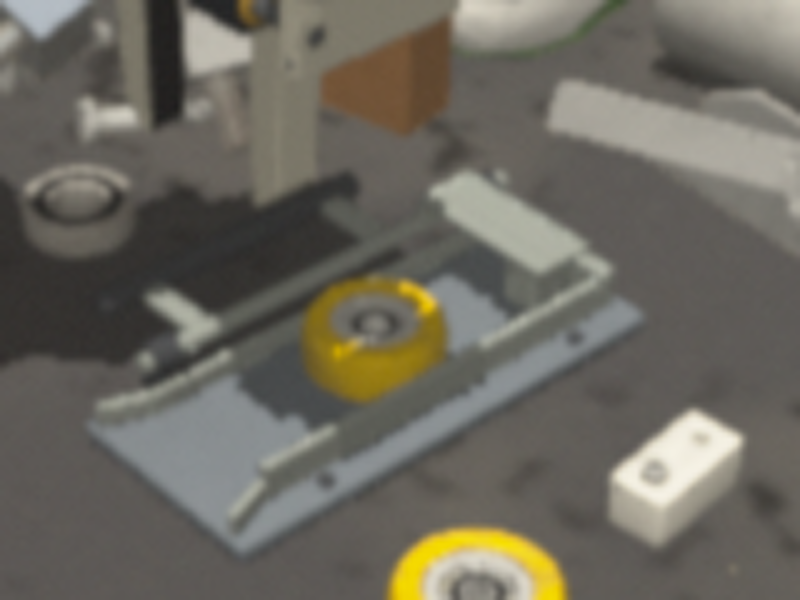

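Low wrist view: the bar's near end is at (375,212) and the wheel's centre at (265,314). The tips straddle as wanted, with the right finger over the channel behind the wheel and the left over the bar. I'll back off 2 mm more and descend to just above the bar.

>>> jog_arm(plan="0.002 0 0.013 0 0 0 0.24;0 0 0.013 0 0 0 0.24;0 0 0.013 0 0 0 0.24;0 0 0.014 0 0 0 0.24;0 0 0 0 0 0 0.24;0 0 0 0 0 0 0.24;0 0 0 0 0 0 0.24;0 0 0 0 0 0 0.24")

```text
time_s: 3.68
ee_pos: [443.7, -225.1, 48.8]
eef_rot: [[-0.952, 0.308, 0.002], [0.308, 0.952, -0.001], [-0.002, -0.0, -1.0]]
wrist_force: [1.0, 0.4, 0.2]
finger_gap: 0.62
```

```bash
python3 look.py 3
```

```text
[ 443.67065231 -225.07557277   48.82848999] 0.6200240503094563 3.6833 [1.03887461 0.38408525 0.22194641]
fix [[-98.33144033  40.6751033   48.82848999]]
[[385. 232.]
 [374. 435.]
 [195. 454.]
 [176. 215.]
 [245. 357.]]
```

View pics/wrist3.png

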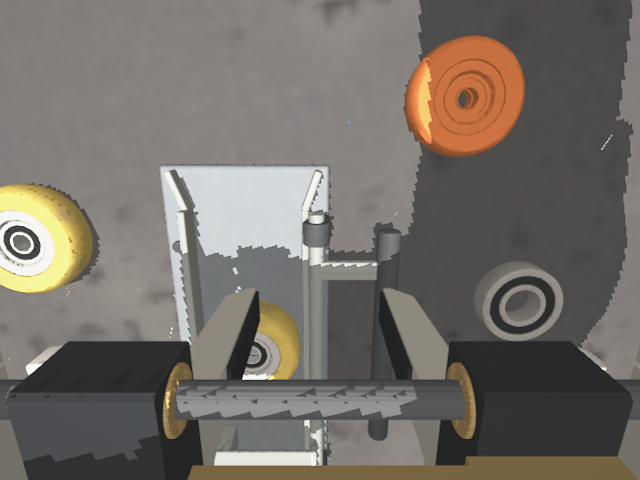

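View pics/scene3.png

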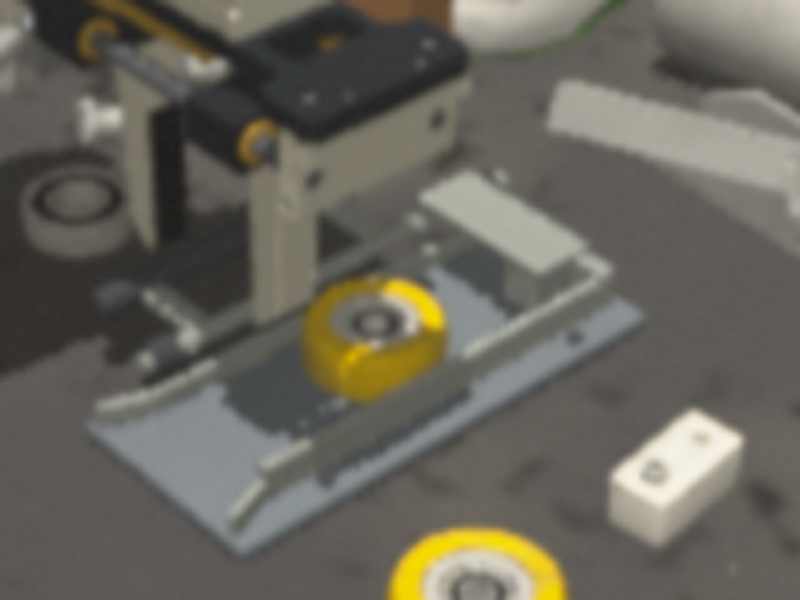

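View pics/top3.png

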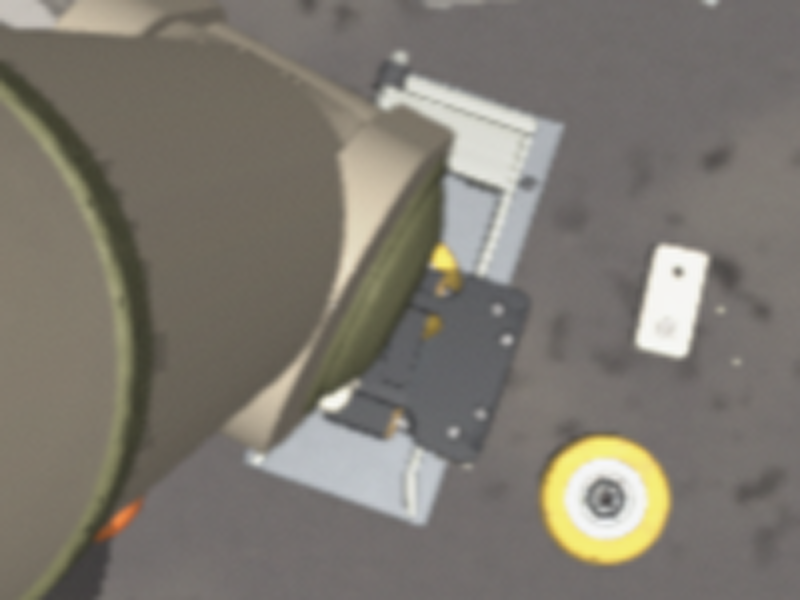

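```bash
python3 - <<'E'
from h import *
from rig import *
s=dict(np.load("scene0.npz"));p=np.load("p.npy");st=state()
R=st["eef_rot"];t=st["ee_pos"];print(w2f(p,t))
for lx in(-7.5,7.5):
  for ly in (-28.8,-40,-46.3):
    w=t+R@[lx,ly,0]; u=proj(s,w)[0]; print(lx,ly,((u-[240,190])*5).round(), w2f(p,w).round(1))
E
```

```text
[[-98.57781944  40.62944266  48.39533077]]
-7.5 -28.8 [283. 298.] [[-91.   11.9  48.4]]
-7.5 -40 [303. 312.] [[-90.9   0.7  48.4]]
-7.5 -46.3 [314. 320.] [[-90.9  -5.6  48.4]]
7.5 -28.8 [251. 315.] [[-106.    11.8   48.4]]
7.5 -40 [271. 329.] [[-105.9    0.6   48.4]]
7.5 -46.3 [282. 337.] [[-105.9   -5.7   48.4]]
```

The finger's projected footprint agrees with the picture. I'll shift 3 mm inward and 2 mm back, then press down.

>>> jog_arm(plan="0.002 -0.003 0.004 0 0 0 0.24;0 0 0.004 0 0 0 0.24;0 0 0.004 0 0 0 0.24;0 0 0.004 0 0 0 0.24;0 0 0.004 0 0 0 0.24;0 0 0.004 0 0 0 0.24;0 0 0.004 0 0 0 0.24;0 0 0 0 0 0 0.24")

```text
time_s: 4.5
ee_pos: [439.9, -227.9, 19.0]
eef_rot: [[-0.951, 0.309, -0.0], [0.309, 0.951, -0.001], [0.0, -0.001, -1.0]]
wrist_force: [-1.2, -2.9, 5.8]
finger_gap: 0.617
```

```bash
python3 look.py 4
```

```text
[ 439.88821532 -227.86940905   18.96391401] 0.6173486899181928 4.5 [-1.21913525 -2.9274526   5.78687592]
fix [[-101.0569801    36.84316075   18.96391401]]
[[405. 256.]
 [389. 483.]
 [184. 507.]
 [161. 237.]
 [241. 398.]]
```

View pics/wrist4.png

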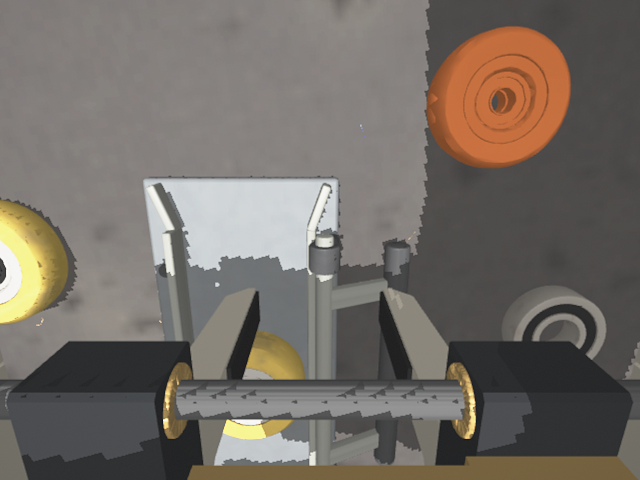

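View pics/scene4.png

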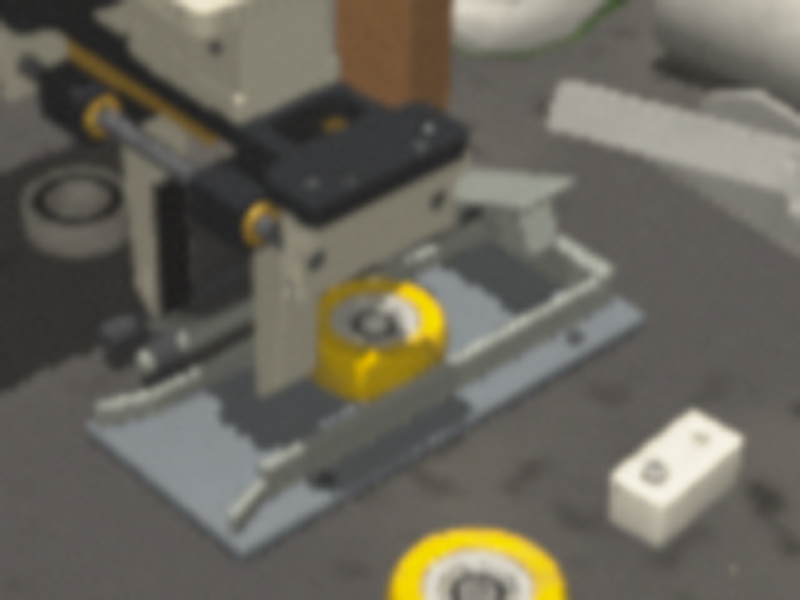

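Scene view: the flap has swung up, its plate edge at crop (570,180). The right fingertip stands behind the wheel at (285,385). The force is about 5.8 N on the bar. Now I push along the channel.

>>> jog_arm(plan="-0.003 0 0 0 0 0 0.24;-0.005 0 0 0 0 0 0.24;-0.005 0 0 0 0 0 0.24;-0.005 0 0 0 0 0 0.24;-0.005 0 0 0 0 0 0.24;-0.005 0 0 0 0 0 0.24;-0.005 0 0 0 0 0 0.24;-0.003 0 0 0 0 0 0.24")

```text
time_s: 5.32
ee_pos: [471.7, -238.1, 19.1]
eef_rot: [[-0.951, 0.308, -0.005], [0.308, 0.951, 0.001], [0.005, -0.0, -1.0]]
wrist_force: [-8.3, -1.8, 5.7]
finger_gap: 0.62
```

```bash
python3 look.py 5
```

```text
[ 471.74103207 -238.10281139   19.13533217] 0.620239331348058 5.3167 [-8.29123637 -1.75565594  5.73187347]
fix [[-67.60118028  37.02732546  19.13533217]]
[[410. 179.]
 [392. 433.]
 [177. 455.]
 [151. 159.]
 [237. 338.]]
```

View pics/scene5.png

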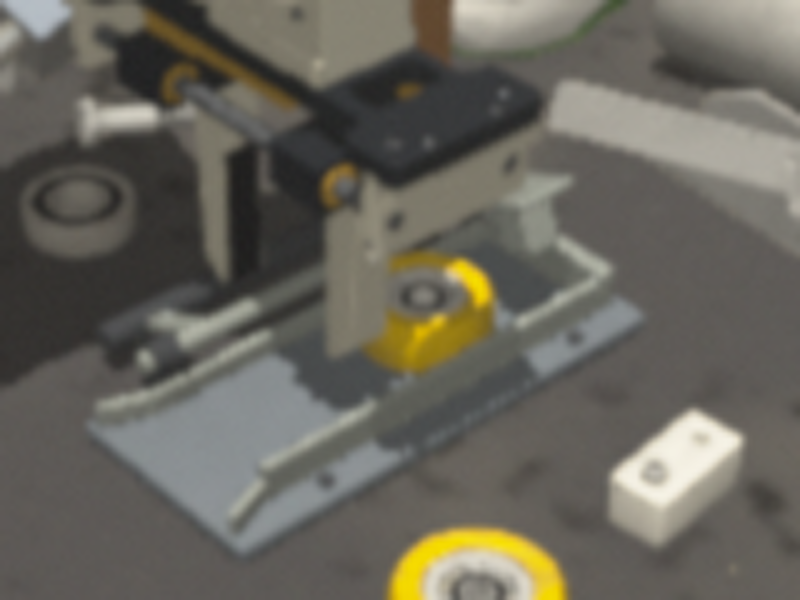

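The finger's upper link stretches forward over the flap. I'll check its clearance before going on.

```bash
python3 - <<'E'
import cv2
im=cv2.imread("pics/scene5.png")[60:400,300:620]
cv2.imwrite("pics/s5c.png",cv2.resize(im,None,fx=1.75,fy=1.75))
from h import *
s=dict(np.load("scene0.npz"));p=np.load("p.npy")
# plane y_fix = -9 intersect
def onplane(u,v,yf):
    uv=np.array([240+u/5,190+v/5]);a=w2f(p,ray(s,uv,0))[0];b=w2f(p,ray(s,uv,100))[0]
    return (a+(b-a)*(yf-a[1])/(b[1]-a[1])).round(1)
for q in [(330,355),(385,335),(390,240),(525,165),(530,140),(400,185),(345,205)]: print(q,onplane(*q,-6),onplane(*q,-9))
E
```

```text
(330, 355) [-83.7  -6.   28.8] [-86.3  -9.   31.9]
(385, 335) [-56.4  -6.   24.3] [-59.2  -9.   27.4]
(390, 240) [-54.7  -6.   67.3] [-57.4  -9.   70.2]
(525, 165) [14.3 -6.  70.2] [11.2 -9.  73.1]
(530, 140) [16.3 -6.  80.7] [13.1 -9.  83.5]
(400, 185) [-50.3  -6.   89.6] [-53.   -9.   92.4]
(345, 205) [-76.6  -6.   92.7] [-79.2  -9.   95.5]
```

View pics/s5c.png

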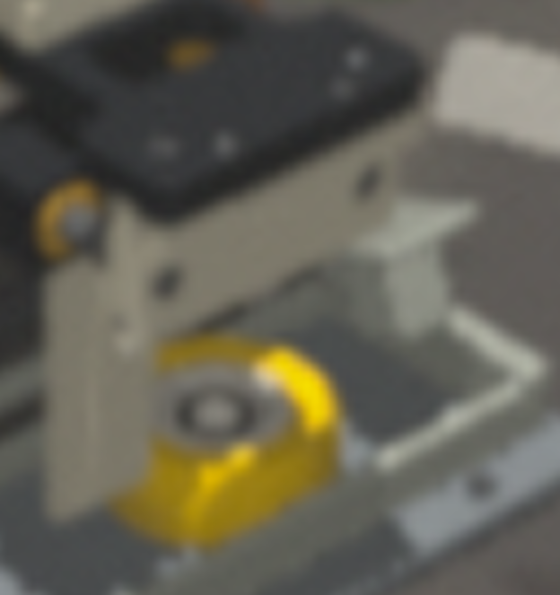

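View pics/wrist5.png

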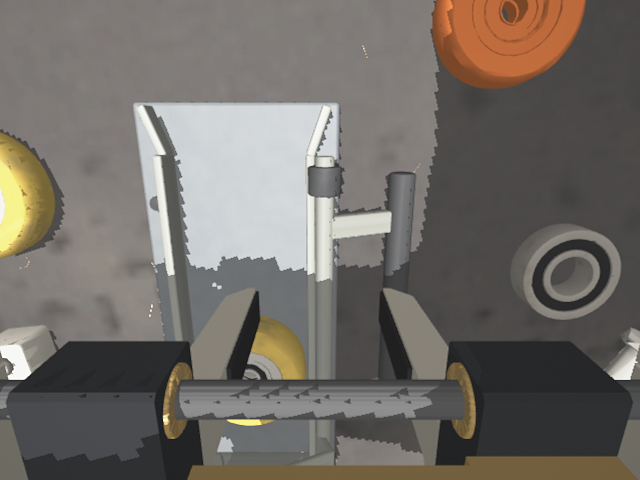

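```bash
python3 - <<'E'
from h import *
from rig import *
st=state();print(st["time_s"],st["ee_pos"],st["wrist_force"])
s=dict(np.load("scene0.npz"));p=np.load("p.npy")
T=s["camera_from_world"];print("cam fix",w2f(p,-T[:3,:3].T@T[:3,3]))
w=dict(np.load("wrist5.npz"))["camera_from_world"];C=-w[:3,:3].T@w[:3,3];print("wristcam tool",st["eef_rot"].T@(C-st["ee_pos"]))
def onplane(u,v,yf):
    uv=np.array([240+u/5,190+v/5]);a=w2f(p,ray(s,uv,0))[0];b=w2f(p,ray(s,uv,100))[0]
    return (a+(b-a)*(yf-a[1])/(b[1]-a[1])).round(1)
for q in [(330,357),(391,254),(500,208),(520,194),(546,123),(400,185)]: print(q,[onplane(*q,y) for y in (3,-3,-9.3)])
def pl(d,x,a): return (x,38-d*np.cos(a)+14*np.sin(a),27+14*np.cos(a)+d*np.sin(a))
for a in (.4,.44,.5):
  print(a,[((proj(s,f2w(p,pl(68,x,a)))[0]-[240,190])*5).round() for x in(0,28)], np.round(pl(68,0,a),1))
E
```

```text
5.4667 [ 472.27987438 -238.30226333   19.20321529] [-4.79048425 -0.8527609   6.16277884]
cam fix [[-529.19642444 -524.65461981  568.82662324]]
wristcam tool [  83.6566723     0.87931633 -165.80675582]
(330, 357) [array([-76. ,   3. ,  18.5]), array([-81.1,  -3. ,  24.7]), array([-86.5,  -9.3,  31.3])]
(391, 254) [array([-45.8,   3. ,  51.9]), array([-51.3,  -3. ,  57.8]), array([-57.1,  -9.3,  63.9])]
(500, 208) [array([11.1,  3. , 47. ]), array([ 5., -3., 53.]), array([-1.5, -9.3, 59.2])]
(520, 194) [array([21.8,  3. , 48.8]), array([15.6, -3. , 54.7]), array([ 9. , -9.3, 60.9])]
(546, 123) [array([34.1,  3. , 76.5]), array([27.7, -3. , 82.1]), array([21. , -9.3, 88. ])]
(400, 185) [array([-41.9,   3. ,  81.3]), array([-47.5,  -3. ,  86.9]), array([-53.3,  -9.3,  92.7])]
0.4 [array([522., 202.]), array([574., 175.])] [  0.  -19.2  66.4]
0.44 [array([519., 195.]), array([572., 168.])] [  0.  -17.6  68.6]
0.5 [array([515., 185.]), array([567., 158.])] [  0.  -15.   71.9]
```

View pics/top5.png

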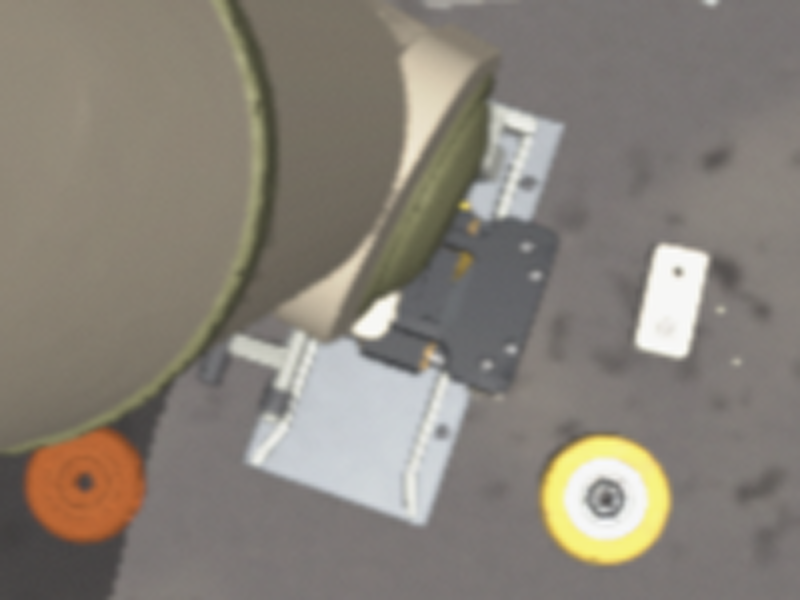

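From the top view, the grey face in front is the end of the gripper's body, at fixture y of about -57 and z of about 105. It is well clear of the flap (highest 71). The flap stays open with 6 N on the bar, so I go on pushing.

>>> jog_arm(plan="-0.003 0 0 0 0 0 0.24;-0.004 0 0 0 0 0 0.24;-0.005 0 0 0 0 0 0.24;-0.005 0 0 0 0 0 0.24;-0.005 0 0 0 0 0 0.24;-0.004 0 0 0 0 0 0.24;-0.003 0 0 0 0 0 0.24;-0.002 0 0 0 0 0 0.24")

```text
time_s: 6.13
ee_pos: [500.8, -247.8, 19.1]
eef_rot: [[-0.951, 0.309, -0.006], [0.309, 0.951, 0.001], [0.006, -0.001, -1.0]]
wrist_force: [-8.5, -1.7, 7.8]
finger_gap: 0.622
```

```bash
python3 look.py 6
```

```text
[ 500.80813418 -247.81489669   19.07275627] 0.6215205490186105 6.1333 [-8.52779152 -1.6913629   7.75525572]
fix [[-36.95503798  36.84027314  19.07275627]]
[[417.  98.]
 [396. 382.]
 [170. 402.]
 [142.  80.]
 [233. 276.]]
```

View pics/scene6.png

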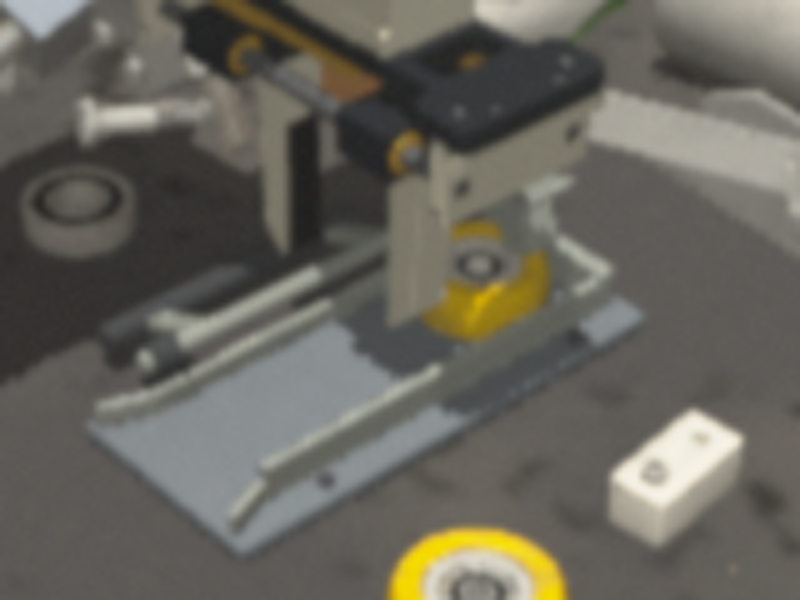

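View pics/wrist6.png

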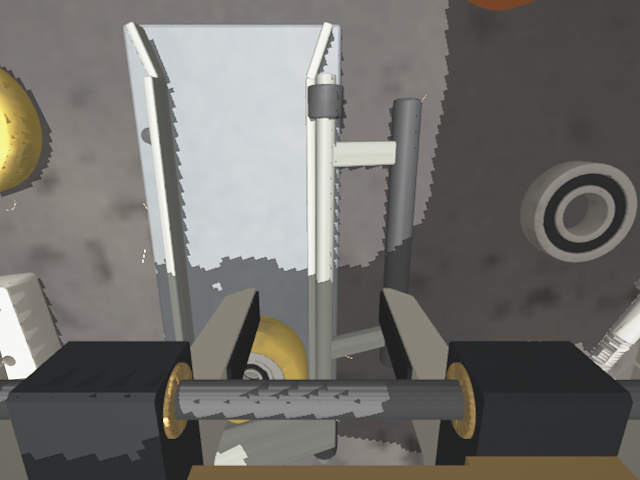

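The wheel's centre is at crop (480,264), under the open flap and still flat. Now the last few millimetres, slowly, until the force shows the back stop.

>>> jog_arm(plan="-0.001 0 0 0 0 0 0.24;-0.001 0 0 0 0 0 0.24;-0.001 0 0 0 0 0 0.24;-0.001 0 0 0 0 0 0.24;-0.001 0 0 0 0 0 0.24;-0.001 0 0 0 0 0 0.24;0 0 0 0 0 0 0.24;0 0 0 0 0 0 0.24")

```text
time_s: 6.95
ee_pos: [505.6, -249.5, 19.0]
eef_rot: [[-0.951, 0.309, -0.007], [0.309, 0.951, 0.002], [0.007, -0.001, -1.0]]
wrist_force: [-9.6, -1.4, 8.0]
finger_gap: 0.617
```

```bash
python3 look.py 7; python3 - <<'E'
from h import *
s=dict(np.load("scene0.npz"));p=np.load("p.npy")
im=cv2.imread("pics/scene7.png")[120:400,350:670]; cv2.imwrite("pics/s7c.png",cv2.resize(im,None,fx=2.4,fy=2))
E
```

```text
[ 505.64150405 -249.4711014    19.02136406] 0.6174476485026562 6.95 [-9.6417695  -1.35358131  8.03291088]
fix [[-31.84626753  36.7699681   19.02136406]]
[[418.  84.]
 [397. 372.]
 [169. 392.]
 [140.  65.]
 [232. 265.]]
```

View pics/scene7.png

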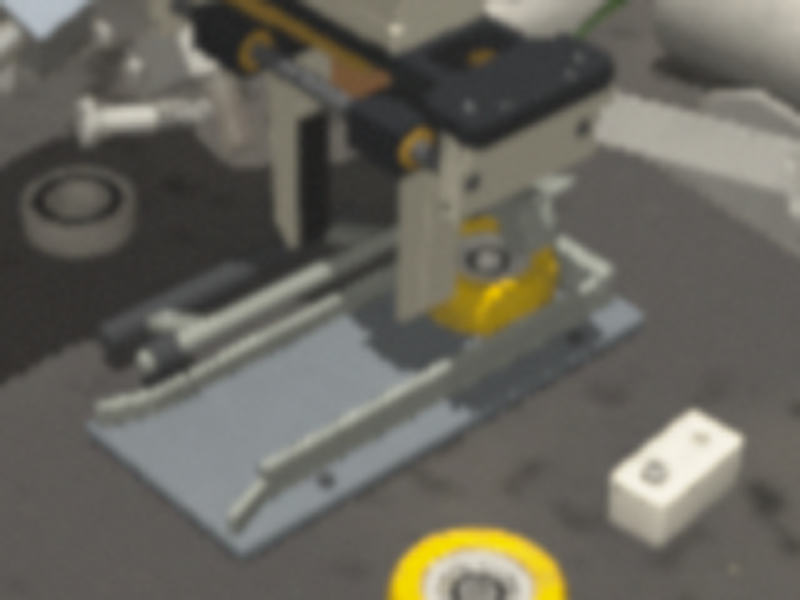

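The force is flat at about 9 N, so the wheel isn't at the stop yet. I continue.

>>> jog_arm(plan="-0.001 0 0 0 0 0 0.24;-0.001 0 0 0 0 0 0.24;-0.001 0 0 0 0 0 0.24;0 0 0 0 0 0 0.24;0 0 0 0 0 0 0.24;0 0 0 0 0 0 0.24;0 0 0 0 0 0 0.24;0 0 0 0 0 0 0.24")

```text
time_s: 7.77
ee_pos: [505.9, -249.6, 18.9]
eef_rot: [[-0.951, 0.31, -0.011], [0.31, 0.951, 0.003], [0.012, -0.0, -1.0]]
wrist_force: [-14.8, 0.9, 12.9]
finger_gap: 0.62
```

```bash
python3 look.py 8;  python3 - <<'E'
from h import *
t=dict(np.load("top0.npz"));s=dict(np.load("scene0.npz"));p=np.load("p.npy")
for n in (5,6,7,8):
    im=cv2.imread(f"pics/scene{n}.png");hsv=cv2.cvtColor(im,cv2.COLOR_BGR2HSV)
    m=cv2.inRange(hsv,(20,150,80),(35,255,255));m[420:]=0
    ys,xs=np.nonzero(m);print(n,xs.max(),ys.max(),ys.min())
print([((proj(s,f2w(p,(x,0,30)))[0]-[240,190])*5).round() for x in (0,4)])
E
```

```text
[ 505.87474145 -249.57783011   18.93465856] 0.619914030211071 7.7667 [-14.79348978   0.91124737  12.85178614]
fix [[-31.59140043  36.74109836  18.93465856]]
[[417.  83.]
 [397. 372.]
 [168. 392.]
 [140.  65.]
 [232. 264.]]
5 493 371 17
6 546 337 0
7 556 333 0
8 555 333 0
[array([483., 258.]), array([490., 254.])]
```

View pics/scene8.png

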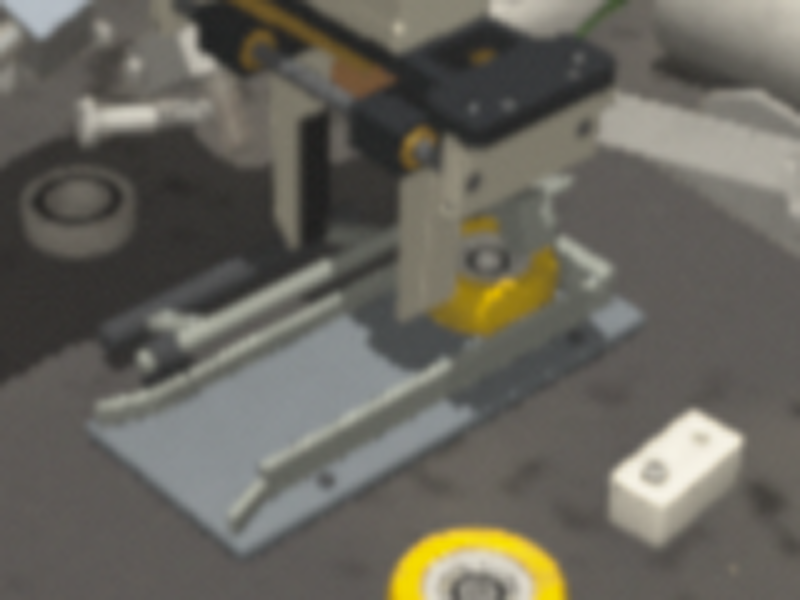

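```bash
python3 - <<'E'
from h import *
s=dict(np.load("scene0.npz"));p=np.load("p.npy")
im=cv2.imread("pics/scene8.png")[180:360,400:640]; cv2.imwrite("pics/s8c.png",cv2.resize(im,None,fx=3.3,fy=3.3,interpolation=cv2.INTER_CUBIC))
for q in [(487,260),(489,260)]: print(w2f(p,ray(s,(240+q[0]/5-.4,190+q[1]/5-.4),30)))
# back stop top front edge x=32, z=26
print([((proj(s,f2w(p,(32,y,26)))[0]-[240,190])*5).round() for y in (-30,0)])
E
```

```text
[[ 0.53654572 -0.53304068 30.        ]]
[[ 1.12593368 -1.0421122  30.        ]]
[array([595., 269.]), array([541., 235.])]
```

View pics/s8c.png

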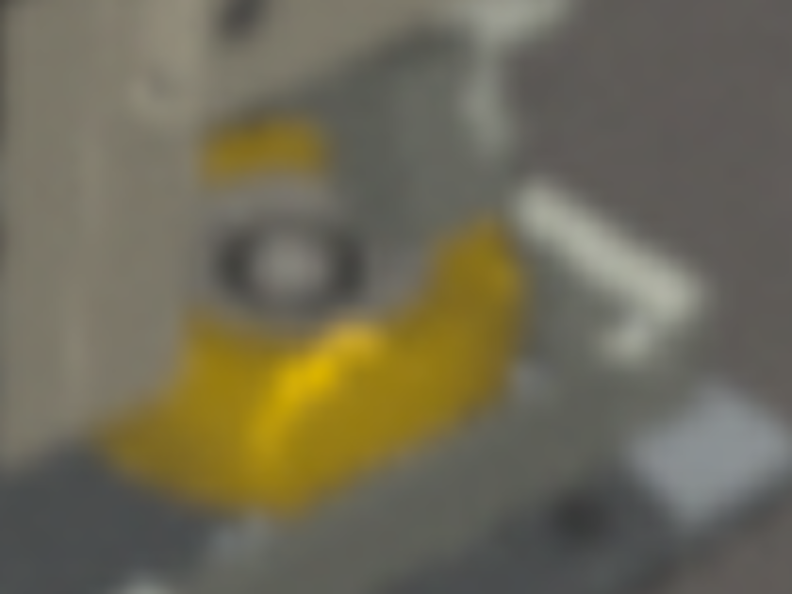

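View pics/wrist8.png

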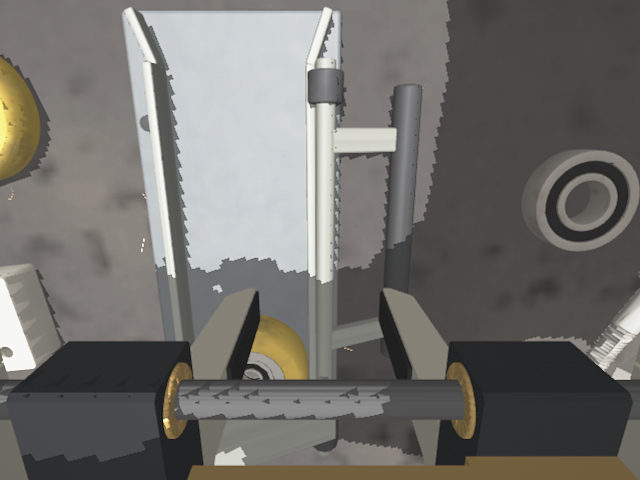

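The advance has stalled (3 mm commanded, 0.3 mm moved) and the push force is up. To tell whether that is the back stop (load on the channel finger) or the bar's arm (load on the bar finger), I look at the moment.

```bash
python3 - <<'E'
from h import *
from rig import *
st=state();p=np.load("p.npy")
a=p[2];R=np.array([[np.cos(a),-np.sin(a),0],[np.sin(a),np.cos(a),0],[0,0,1]])
print(st["time_s"],w2f(p,st["ee_pos"]),"F fix",R.T@st["wrist_force"],"M fix",R.T@st["moment"])
print(st["eef_rot"])
E
```

```text
7.9167 [[-31.5847067   36.7323314   18.93711161]] F fix [-14.23520269  -3.75582734  13.9951385 ] M fix [-0.91940616  3.40677081 -0.18760506]
[[-9.50723131e-01  3.09846502e-01 -1.09851927e-02]
 [ 3.09828100e-01  9.50786574e-01  3.38207599e-03]
 [ 1.14924981e-02 -1.88103494e-04 -9.99933941e-01]]
```

>>> jog_arm(plan="-0.001 0 0 0 0 0 0.24;-0.001 0 0 0 0 0 0.24;-0.001 0 0 0 0 0 0.24;-0.001 0 0 0 0 0 0.24;0 0 0 0 0 0 0.24;0 0 0 0 0 0 0.24;0 0 0 0 0 0 0.24;0 0 0 0 0 0 0.24")

```text
time_s: 8.58
ee_pos: [506.1, -249.7, 18.8]
eef_rot: [[-0.95, 0.311, -0.017], [0.311, 0.95, 0.006], [0.018, 0.0, -1.0]]
wrist_force: [-23.8, 4.5, 22.6]
finger_gap: 0.622
```

```bash
cat > mom.py <<'E'
from h import *
from rig import *
st=state();p=np.load("p.npy")
a=p[2];R=np.array([[np.cos(a),-np.sin(a),0],[np.sin(a),np.cos(a),0],[0,0,1]])
print(st["time_s"],w2f(p,st["ee_pos"]),"F fix",R.T@st["wrist_force"],"M fix",R.T@st["moment"])
print(st["eef_rot"])
E
python3 mom.py; python3 look.py 9; python3 - <<'E'
import cv2
im=cv2.imread("pics/scene9.png")[180:360,400:640]; cv2.imwrite("pics/s9c.png",cv2.resize(im,None,fx=3.3,fy=3.3,interpolation=cv2.INTER_CUBIC))
E
```

```text
8.5833 [[-31.32067037  36.71870109  18.84530592]] F fix [-24.03823373  -3.09317726  22.56290023] M fix [-1.1161681   5.4005672  -0.47155409]
[[-9.50270346e-01  3.10960913e-01 -1.70170722e-02]
 [ 3.10904614e-01  9.50422640e-01  5.92680487e-03]
 [ 1.80164154e-02  3.41380637e-04 -9.99837633e-01]]
[ 506.12506824 -249.68334267   18.84530592] 0.6220314192213089 8.5833 [-23.80762943   4.53885529  22.56290023]
fix [[-31.32067037  36.71870109  18.84530592]]
[[417.  82.]
 [398. 372.]
 [168. 392.]
 [141.  65.]
 [232. 264.]]
```

View pics/s9c.png

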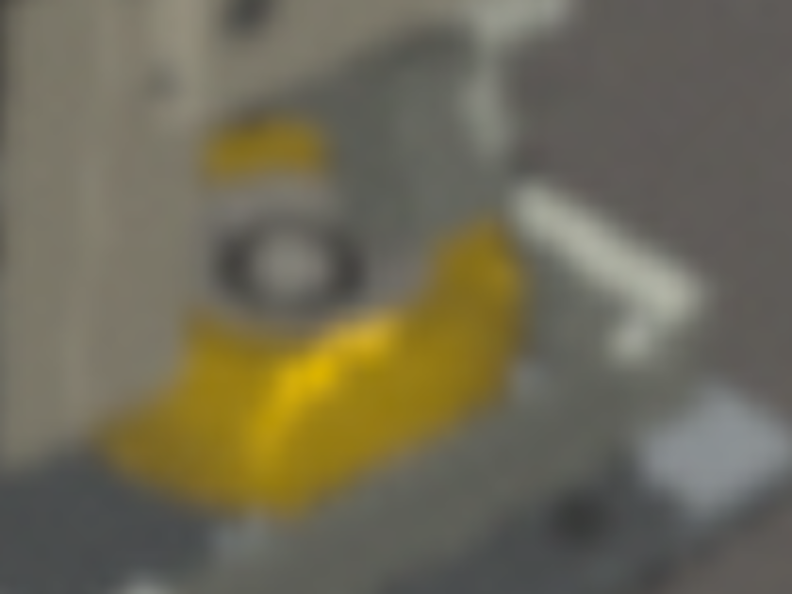

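The extra 10 N went almost wholly onto the channel finger, so the wheel is hard against the back stop. The TCP stands at fixture x -31.3 against -31.5 predicted. I back the finger off along the bar, still pressing, before lifting.

>>> jog_arm(plan="0.002 0 0 0 0 0 0.24;0.002 0 0 0 0 0 0.24;0.002 0 0 0 0 0 0.24;0.002 0 0 0 0 0 0.24;0.003 0 0 0 0 0 0.24;0.003 0 0 0 0 0 0.24;0.003 0 0 0 0 0 0.24;0 0 0 0 0 0 0.24")

```text
time_s: 9.4
ee_pos: [502.0, -248.0, 20.2]
eef_rot: [[-0.951, 0.309, 0.004], [0.309, 0.951, -0.003], [-0.005, -0.001, -1.0]]
wrist_force: [1.5, -3.8, 5.7]
finger_gap: 0.618
```

```bash
python3 mom.py; python3 look.py 10; python3 - <<'E'
import cv2
im=cv2.imread("pics/scene10.png")[180:360,400:640]; cv2.imwrite("pics/s10c.png",cv2.resize(im,None,fx=3.3,fy=3.3,interpolation=cv2.INTER_CUBIC))
E
```

```text
9.4 [[-35.74661867  37.02296312  20.15329883]] F fix [ 2.57515376 -3.14959568  5.72311509] M fix [-0.81954304 -0.81372235 -0.13499288]
[[-0.95120484  0.30852928  0.00436265]
 [ 0.30852081  0.95121427 -0.00251369]
 [-0.00492537 -0.00104506 -0.99998732]]
[ 502.01342109 -248.017224     20.15329883] 0.6181844377012853 9.4 [ 1.46748897 -3.79444936  5.72311509]
fix [[-35.74661867  37.02296312  20.15329883]]
[[416.  95.]
 [395. 378.]
 [170. 398.]
 [141.  76.]
 [233. 273.]]
```

View pics/s10c.png

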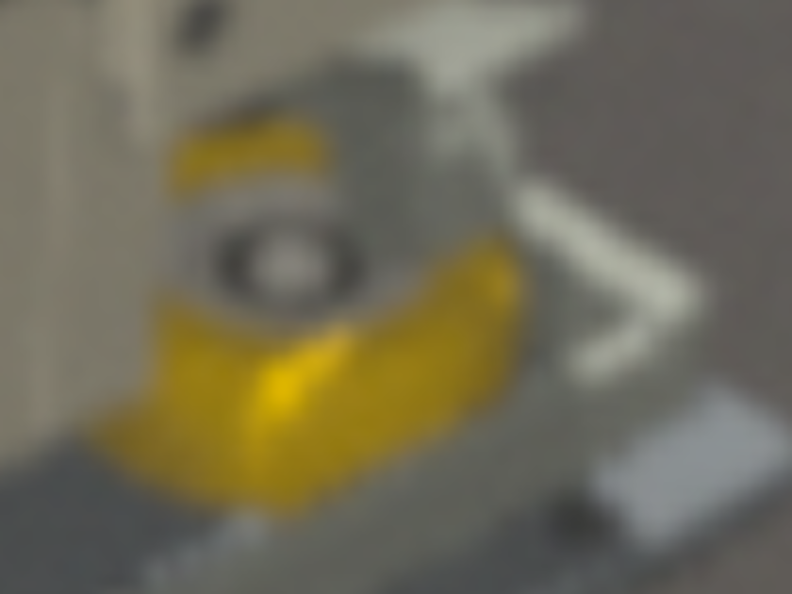

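The wheel hasn't moved (bearing still at crop (288,262)) and the finger is clear of it. Now I let go gently.

>>> jog_arm(plan="0.003 0 0 0 0 0 0.24;0 0 -0.002 0 0 0 0.24;0 0 -0.002 0 0 0 0.24;0 0 -0.003 0 0 0 0.24;0 0 -0.003 0 0 0 0.24;0 0 -0.004 0 0 0 0.24;0 0 -0.006 0 0 0 0.24;0 0 -0.01 0 0 0 0.24")

```text
time_s: 10.22
ee_pos: [496.4, -244.8, 49.5]
eef_rot: [[-0.952, 0.307, -0.002], [0.307, 0.952, 0.001], [0.002, 0.0, -1.0]]
wrist_force: [0.6, -0.5, -0.3]
finger_gap: 0.62
```

>>> jog_arm(plan="0 0 -0.02 0 0 0 0.24;0 0 -0.03 0 0 0 0.24;0 0 -0.03 0 0 0 0.24;0 0 -0.03 0 0 0 0.24;0.01 0.03 -0.02 0 0 0 0.24;0 0.04 0 0 0 0 0.24;0 0.04 0 0 0 0 0.24;0 0.03 0 0 0 0 0.24")

```text
time_s: 10.88
ee_pos: [531.3, -106.1, 181.1]
eef_rot: [[-0.952, 0.306, 0.002], [0.306, 0.952, 0.001], [-0.001, 0.001, -1.0]]
wrist_force: [0.0, -0.1, -0.7]
finger_gap: 0.621
```

```bash
python3 mom.py; python3 look.py 11
```

```text
10.8833 [[-52.09112794 180.94912775 181.08181601]] F fix [ 0.04890857 -0.12636159 -0.73456305] M fix [ 0.03362158 -0.01393383  0.00236156]
[[-0.95187604  0.3064796   0.00150558]
 [ 0.30648125  0.95187615  0.00101993]
 [-0.00112054  0.00143228 -0.99999835]]
[ 531.25686732 -106.14860626  181.08181601] 0.6213012715292733 10.8833 [ 0.0071691  -0.1353067  -0.73456305]
fix [[-52.09112794 180.94912775 181.08181601]]
[[186. 131.]
 [200. 279.]
 [ 75. 286.]
 [ 54. 121.]
 [106. 220.]]
```

View pics/scene11.png

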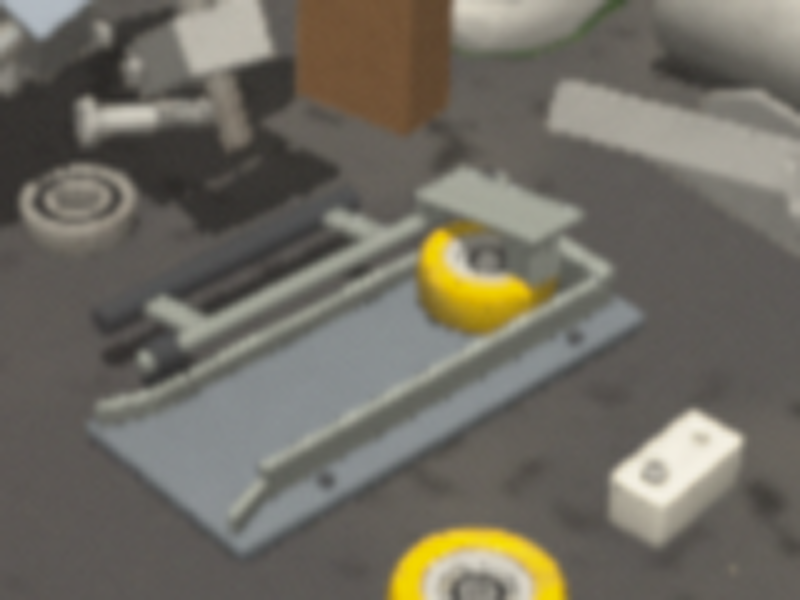

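View pics/wrist11.png

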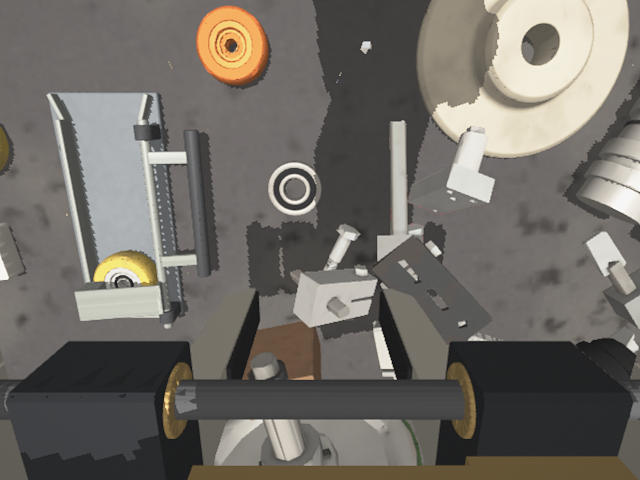

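View pics/top11.png

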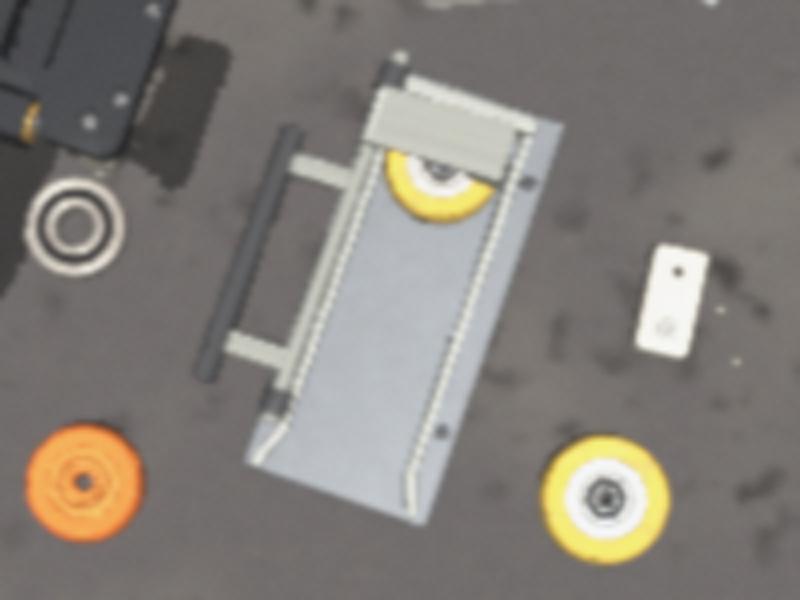

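The lip rests on the wheel. In the top view its rear rim moved about 125 crop px, roughly 61 mm, from x -57 to about +4, which is home. The bystanders haven't moved, and the wrist force is near zero. I'm handing in.

```bash
python3 -c "
from rig import *
print(sign_off())"
```

```text
the job is handed in; nothing more can be done
None
```

The wheel is loaded: it sits home against the back stop with the flap closed onto it, and I handed the job in at about 11 s. No verdict was reported.

I pressed the bar with the left fingertip, which swung the flap up to about 0.44 rad by geometry. I held it there with about 6–8 N while the right fingertip pushed the wheel along the channel. Then I backed the finger off along the still-pressed bar and lifted it gently so the flap came down.

What the last checks showed:
- **At the stop:** the tool stalled at fixture x -31.3 mm, against -31.5 predicted. The moment showed the extra push load was on the channel finger, so the stop was blocking the wheel and not the bar's arm.
- **Wheel position:** the top view gave about 61 mm of travel, putting the wheel at about x +4 mm. The scene camera alone read only about +0.6 to +1 mm. It had already read about 2.5 mm short of the top view at the start, so I trusted the stall and the top view.
- **Flap:** the final pictures show the lip resting on the flat wheel. I did not measure the flap angle directly.
- **Surroundings:** the other parts show no movement in the final pictures, and the wrist force is near zero with the gripper clear of everything.

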